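Press the specimen saddle onto its studded base and wedge it fast

TASK

Set up the pipe-specimen rest: press the loose blue saddle block down onto the four studs of the aluminium base plate until it sits fully home, flat on the plate all round. Then slide the orange-tabbed thumb wedge along as far as it goes, so that it drives the locking bar over the saddle's toe, and let go. Leave the bottle, the jar and the pipe specimens where they are.

Things in the scene. Friction and masses are not known exactly. Their poses are not given: they have to be found in the camera images.
- base: Aluminium base plate, 100 (x) x 230 (y) x 18 mm, screwed to the bench; place and heading differ each time. Origin: on the bench, under the middle of the stud field; plate from y = -80 to +150 mm, z up. Beyond the studs at +y: a grey guide bridge (x +-25, y 76 to 98, top 45 mm over the bench) with the locking bar under it, then the thumb wedge (y 99 to 138, top 38 mm).
- stud_field (a point): Middle of the stud field on the plate's top, 18 mm over the bench, axes as the base; the seated saddle's origin lies here. Four dark studs 21 (x) x 34 (y) x 14 mm high, crowns tapered 2.8 mm, centred at x +-13.5, y +-22 mm. Brass spring noses on them resist: seating takes a firm push of about 10 to 15 N and gives with a snap; by its weight alone the saddle stays about 7 mm proud.
- saddle: Loose blue plastic block, about 0.25 kg, 60 (x) x 110 (y) x 60 mm high plus a toe at each end (40 wide, 10 high, out to y = +-67 mm). Origin: centre of underside, z up. Below, four sockets 23 x 36 mm, 15 deep, placed like the studs: 1 mm play each side. Fits either way round (half a turn), its y along the base's y. Grip it across its plane sides at x = +-30 mm.
- saddle_top (a point): Centre of the saddle's top, 60 mm over its underside, in the open mouth of a V groove that runs along x (52 mm wide at the top, floor 38 mm over the underside).
- wedge (a joint): Travel of the thumb wedge along the base's +x, in m: 0 drawn back, 0.048 fully in (hard stop). Starts at 0 to 0.006, slides at about 3 N plus slight drag, stays where left. It drives the locking bar along the base's -y, 1 mm per 4 mm. If the saddle is not fully down, the bar runs against its toe and the wedge stops short.
- bar_tip (a point): Tip of the 30 mm wide steel locking bar, middle of its lower edge, 12.5 mm over the plate: 72 mm from the middle of the studs (at base +y) when the wedge is at 0, 60 mm when it is fully in, over the seated saddle's toe.
- wedge_tab (a point): Centre of the top of the wedge's upright orange thumb tab, 77 mm over the bench; moves with the wedge. The tab is 18 x 18 mm, sides parallel to the base's x and y, and rises 39 mm above the wedge. With the wedge at 0 it lies at x = -40, y = +127 mm of the base. It can be pinched from above or pushed.
- blue_bottle: Bystander: blue bottle with white cap, 67 mm across, 152 mm high, loose; origin centre of underside. It may stand on either side of the saddle.
- sample_jar: Bystander: small dark jar with white cap, 50 mm across, 78 mm high, loose; origin centre of underside.
- pipe_a: Bystander: black pipe specimen lying on the bench, 45 mm across, 209 mm long along its y, loose; origin under its middle.
- pipe_b: Bystander: black pipe specimen lying on the bench, 41 mm across, 206 mm long along its y, loose; origin under its middle.
There are look-alikes about, which are no part of the job. There is more than one size of the saddle; the job needs the larger.

How it is judged:
By the outcome, as a careful person would: the job done as asked, in the order asked, and still so for the second after the job is handed in, with the robot touching nothing.
It also fails if it takes over 51 s, if anything falls off the work surface, if the arm or the gripper's body presses on something with over 40 N, if the wrist force passes 120 N, or if a joint passes its speed limit or range.

ROBOT

A 6-joint arm with a two-finger parallel gripper is mounted at the origin on a cart in front of the work surface, level with it; the furniture and walls round the work are solid. World frame = base frame: x ahead of the robot, y to its left, z up, the work surface at z = 0. Lengths are in m, angles in rad, forces in N, time in s.
With the tool pointing down it reaches from about 0.375 to 0.9 m from the base axis. Payload 3.1 kg.
Tool frame: the origin (TCP) lies at the very end of the fingers, on their centre line; the grasp point (between the pads) lies 19 mm behind it (r.grasp_offset is the distance from the TCP to the grasp point, in m); z points along the fingers, x is the direction in which the jaws open and shut, and the axes are right-handed (so a half turn about z gives the same grasp; the last joint's range is limited). The gripper opens to 85 mm and grips with 20 to 120 N. Pads are 22 mm wide; open, the fingers measure 114 mm over their backs; the gripper's body (76 mm by 85 mm) begins 54 mm behind the grasp point. The pads swing forward as they close: fully open they stand 13 mm farther back than shut.
Start: joints at [0.959, 0.527, 1.433, -0, 1.181, -0.178], TCP at [0.263, 0.567, 0.231] pointing down, gripper open.
Joint ranges: [-3.08, 3.08], [-0.75, 2.2], [0.22, 2.44], [-1.43, 4.57], [0, 2.65], [-2.85, 2.85]. Speed limits (rad/s): [2.79, 2.79, 3.14, 3.14, 3.14, 3.14].

INTERFACE

Orientations are given as a unit quaternion [w, x, y, z].
In Python, from plant import r gives the robot as it stands. Calls block until the motion is done:
- r.goto(position, orientation): joint-space move of the TCP to a pose.
- r.move_linear(position, rot=None, velocity=0.15): straight line of the TCP; rot=None keeps the orientation; velocity is the mean speed in m/s.
- r.move_joints(angles): joint-space move.
- r.gripper_to(opening): finger opening in m; the grip force is fixed at half the most; returns when the fingers have stopped.
- r.hold(seconds).
- r.solve_ik(position, orientation): joint angles nearest the present ones, or None.
- r.observe(): the state.
- r.camera(name): name is "side" or "top"; returns the picture (420x560x3 uint8, red, green, blue); there is no depth.
- r.camera_model(name): a dict with "fovy" (degrees; the focal length in pixels is half the picture's height over the tangent of half this angle, whatever the lens; pixels are square), "cx", "cy" (the principal point, pixels), "eye" and "rotation" of the camera in the world. Camera axes: x right, y down, z forward; pixel columns grow to the right and rows downward; lengths in m; the calibration is good to about 2 mm. A picture is of the moment at which its call begins. camera_model takes no time and is no camera call.
A pose or a line that the arm cannot do raises r.Unreachable and nothing moves.
- r.finish_job(): hands the job in, once; it reports no verdict.
The state is a dict: "t": time; "qpos": joint angles; "joint_velocities": joint speeds; "joint_torque": joint torques, N m; "position": TCP position; "tcp_rot": TCP orientation; "force": force on the tool from outside, world axes, zero at the start; "ft_torque": the same for the moment, N m; "grip_width": finger opening in m.
Only numpy, scipy, OpenCV 4.12 (cv2) and the standard library are available. Lean on these libraries where they do the work, as an engineer would, in place of code of your own. Each camera call takes 0.05 s, during which the arm holds its last target.

## Working session

There is one attempt and no reset: what is moved stays moved. The work goes in short steps, each a Python script; the robot and the scene stay as the last script left them, time stands still between calls to the robot, and variables do not carry over. Pictures are saved under pics/ and viewed, and the job is handed in when it is done.

```bash
ls; mkdir -p pics
python3 - <<'E'
from plant import r
import cv2
for n in("side","top"):
    im=r.camera(n); cv2.imwrite(f"pics/{n}0.png",im[:,:,::-1]); print(n,r.camera_model(n))
print(r.observe(), r.grasp_offset)
E
```

```text
pics
side {'fovy': 47.15242749721594, 'cx': 280.69943574661994, 'cy': 208.7471315032024, 'eye': array([0.4635912 , 1.39264795, 1.04931692]), 'rotation': array([ 0.01561066, -0.04461995,  0.88038814, -0.47189202])}
top {'fovy': 45.87722444688072, 'cx': 287.34129880869415, 'cy': 212.64341956702978, 'eye': array([ 0.25014615, -0.05538369,  1.82096713]), 'rotation': array([ 0.07055655, -0.68127023,  0.72516747, -0.07088575])}
{'t': 0.1, 'qpos': array([ 9.58500353e-01,  5.28386064e-01,  1.43379730e+00, -1.36570535e-06,
        1.18138646e+00, -1.78503129e-01]), 'joint_velocities': array([-0.00095732, -0.00158251, -0.00294284, -0.0014681 ,  0.00024695,
        0.00165695]), 'joint_torque': array([ 7.30893498e-05, -4.43298590e+01, -1.78587288e+01, -1.75122377e-04,
        3.88794710e-03,  1.30639452e-05]), 'position': array([0.2622918 , 0.56658068, 0.23041621]), 'tcp_rot': array([ 3.76430114e-04,  8.42707987e-01,  5.38370014e-01, -9.14108657e-04]), 'force': array([-0.37881574, -0.2773646 , -0.01816885]), 'ft_torque': array([ 0.03748313, -0.00867385,  0.04758559]), 'grip_width': 0.08499502201728616} 0.0187
```

View pics/side0.png

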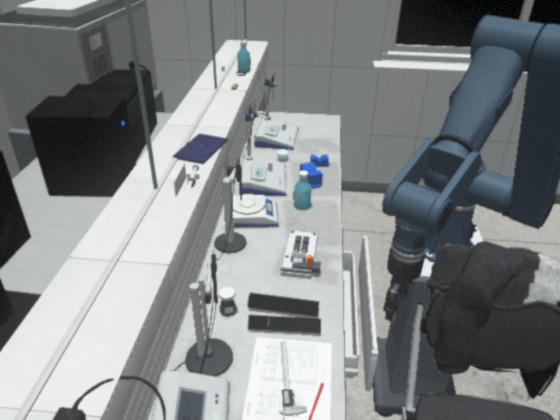

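View pics/top0.png

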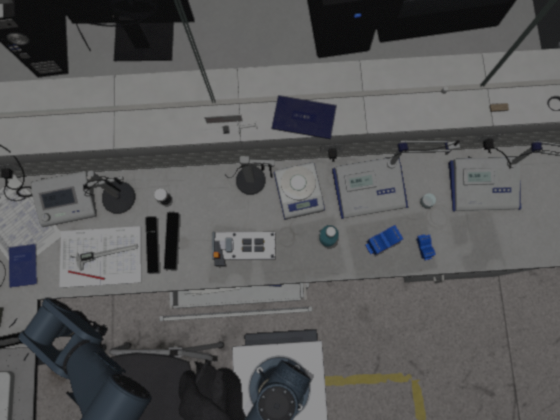

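The top view shows the base at about (245,246) with its orange tab at (216,255). The bottle is at (329,236) and the jar at (161,196). There are two blue saddles, a larger one at (385,240) and a smaller one at (427,246). I'll enlarge both regions.

```bash
cat > h.py <<'E'
import numpy as np,cv2
from scipy.spatial.transform import Rotation as R
from plant import r
def cam(n):
    m=r.camera_model(n); q=m['rotation']; M=R.from_quat([q[1],q[2],q[3],q[0]]).as_matrix()
    f=210/np.tan(np.radians(m['fovy'])/2); return m,M,f
def back(n,u,v,z):
    m,M,f=cam(n); d=M@np.array([(u-m['cx'])/f,(v-m['cy'])/f,1]); e=m['eye']; return e+d*(z-e[2])/d[2]
def proj(n,p):
    m,M,f=cam(n); c=(np.atleast_2d(p)-m['eye'])@M; return np.c_[m['cx']+f*c[:,0]/c[:,2],m['cy']+f*c[:,1]/c[:,2]]
def crop(n,box,s,name,im=None):
    if im is None: im=r.camera(n)[:,:,::-1]
    x0,y0,x1,y1=box; c=cv2.resize(im[y0:y1,x0:x1],None,fx=s,fy=s,interpolation=cv2.INTER_CUBIC)
    for k in range((x0+9)//10*10,x1,10):
        cv2.putText(c,str(k),(int((k-x0)*s),8),0,.3,(0,255,255)); c[::4,int((k-x0+.5)*s)]=(0,200,200)
    for k in range((y0+9)//10*10,y1,10):
        cv2.putText(c,str(k),(0,int((k-y0)*s)),0,.3,(0,255,255)); c[int((k-y0+.5)*s),::4]=(0,200,200)
    cv2.imwrite(f"pics/{name}.png",c)
E
python3 - <<'E'
from h import *
t=cv2.imread("pics/top0.png");s=cv2.imread("pics/side0.png")
crop("top",(200,220,290,275),8.5,"ct_base",t)
crop("top",(360,215,450,270),8.5,"ct_sad",t)
crop("side",(235,140,335,210),8,"cs_sad",s)
crop("side",(270,220,340,285),8.5,"cs_base",s)
for u,v in((385,240),(427,246),(245,246),(216,255),(329,236),(161,196)): print(u,v,back("top",u,v,0.03))
E
```

```text
385 240 [ 0.48994191 -0.41589416  0.03      ]
427 246 [ 0.45854393 -0.56556546  0.03      ]
245 246 [0.49986394 0.093685   0.03      ]
216 255 [0.47364145 0.20007932 0.03      ]
329 236 [ 0.5173694  -0.21381143  0.03      ]
161 196 [0.70615834 0.39681408 0.03      ]
```

View pics/ct_base.png

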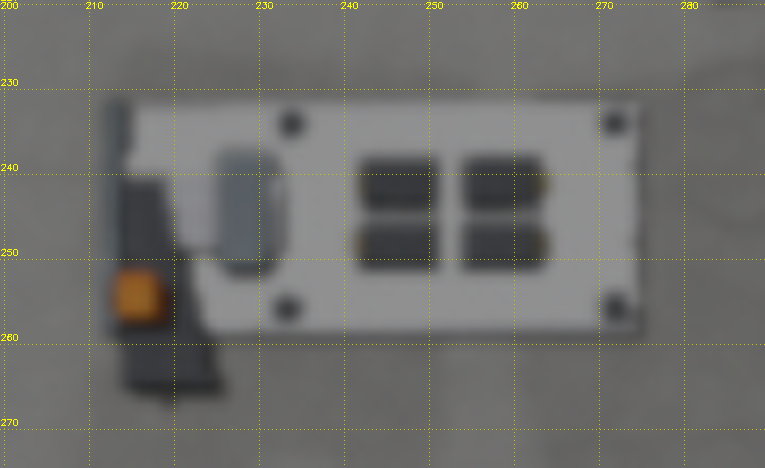

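View pics/ct_sad.png

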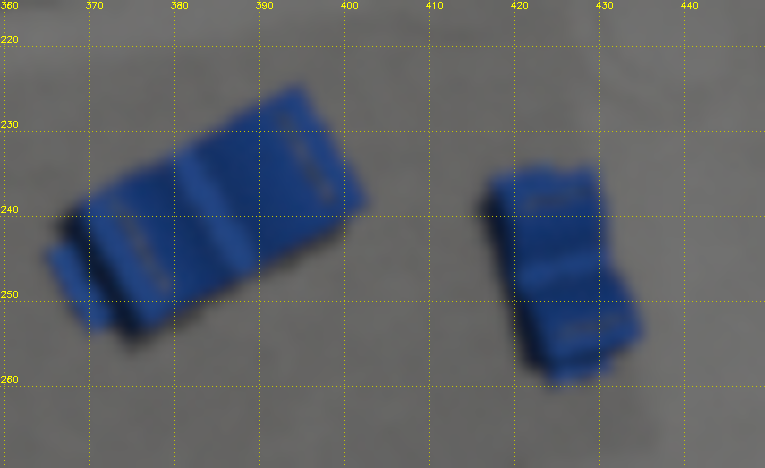

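View pics/cs_sad.png

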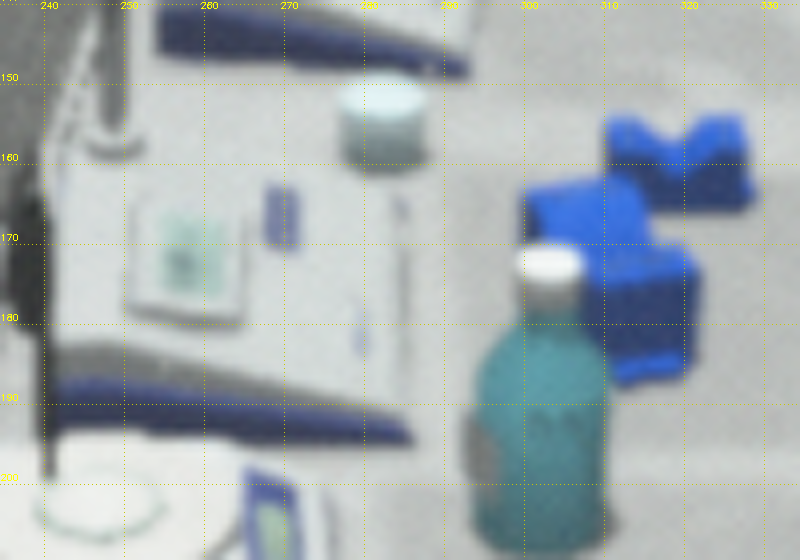

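View pics/cs_base.png

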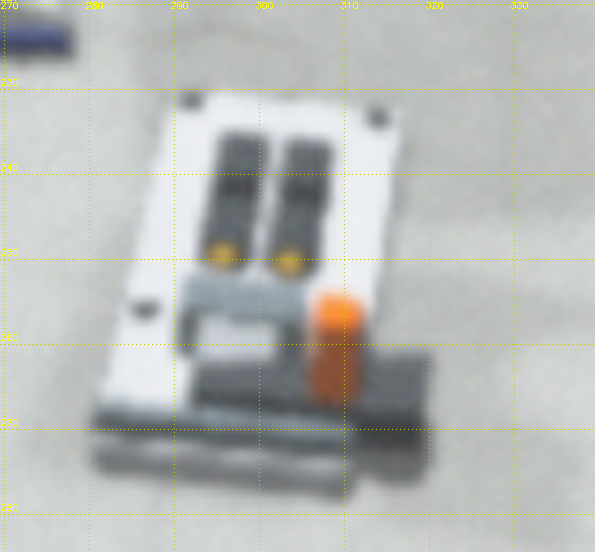

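The larger saddle is at (385,240) in top and (310,172) in side: roughly 110x60 mm with a tall V block. The one at (427,246) in top is visibly smaller, so it is the decoy. Next I'll fit poses to the pixels in both views.

```bash
cat > fit.py <<'E'
from h import *
from scipy.optimize import minimize
S=8
def box(x0,x1,y0,y1,z0,z1,t=0):
    return np.array([[x,y,z] for z,k in((z0,0),(z1,t)) for x in(x0+k,x1-k) for y in(y0+k,y1-k)])
def place(P,x,y,a,z=0):
    c,s=np.cos(a),np.sin(a); return np.c_[x+c*P[:,0]-s*P[:,1],y+s*P[:,0]+c*P[:,1],P[:,2]+z]
def hullmask(n,parts,win,vals,bg=0.):
    x0,y0,x1,y1=win; c=np.full(((y1-y0)*S,(x1-x0)*S),bg,np.float32)
    for P,v in zip(parts,vals):
        p=(proj(n,P)-[x0,y0]+.5)*S-.5
        h=cv2.convexHull(p.astype(np.float32))
        cv2.fillConvexPoly(c,np.round(h*16).astype(np.int32),float(v),cv2.LINE_8,4)
    c=cv2.resize(c,(x1-x0,y1-y0),interpolation=cv2.INTER_AREA); return cv2.GaussianBlur(c,(0,0),.7)
body=[box(-.03,.03,-.055,-.026,0,.06),box(-.03,.03,.026,.055,0,.06),box(-.03,.03,-.055,.055,0,.038),box(-.02,.02,-.067,.067,0,.01)]
for s in(-1,1): # V flanks: groove 52 wide at top to floor
    body.append(np.array([[x,y,z] for x in(-.03,.03) for y,z in((s*.026,.06),(s*.004,.038),(s*.055,.06),(s*.055,.038))]))
def blue(im):  # im BGR -> soft blue
    f=im.astype(np.float32); return np.clip((f[:,:,0]-f[:,:,2]-25)/50,0,1)
def fitsaddle(ims,wins,x0,z=0,mask=None):
    B={n:blue(ims[n]) for n in wins}
    def cost(p):
        e=0
        for n,(a,b,c,d) in wins.items():
            m=hullmask(n,[place(P,p[0],p[1],p[2],z) for P in body],wins[n],[1]*len(body))
            D=(m-B[n][b:d,a:c])**2
            if mask and n in mask: D=D*mask[n]
            e+=D.sum()
        return e
    sim=np.array([x0]+[np.array(x0)+d for d in np.diag([.006,.006,.06])])
    return minimize(cost,x0,method='Nelder-Mead',options=dict(initial_simplex=sim,xatol=1e-5,fatol=1e-4))
E
cat > f1.py <<'E'
from fit import *
ims={n:cv2.imread(f"pics/{n}0.png") for n in("top","side")}
w={"top":(358,218,411,262)}
ax0=back("top",366,249,.01)
best=fitsaddle(ims,w,[.49,-.416,-1.1]); print("top",best.x,best.fun)
for g in ([.49,-.416,-.9],[.49,-.416,-1.25]):
    q=fitsaddle(ims,w,g);print(q.x,q.fun)
# side: mask out bottle
w2={"top":w["top"],"side":(296,156,330,192)}
mk=np.ones((36,34),np.float32); mk[:,:]=1; mk[13:,:15]=0; mk[:11,14:]=0
q=fitsaddle(ims,w2,best.x,mask={"side":mk});print("both",q.x,q.fun)
q=fitsaddle(ims,{"side":w2["side"]},best.x,mask={"side":mk});print("side",q.x,q.fun)
# base
def basefit(ns,x0):
    W={"top":(238,226,282,264),"side":(284,225,320,262)}
    def cost(p,ret=False):
        e=0
        for n in ns:
            a,b,c,d=W[n]; g=cv2.cvtColor(ims[n],cv2.COLOR_BGR2GRAY)[b:d,a:c].astype(np.float32)
            pl=place(box(-.05,.05,-.08,.15,0,.018),*p); tp=place(box(-.05,.05,-.08,.15,.018,.018),*p)
            st=[place(box(sx*.0135-.0105,sx*.0135+.0105,sy*.022-.017,sy*.022+.017,.018,.032,.001),*p) for sx in(-1,1) for sy in(-1,1)]
            m1=hullmask(n,[tp]+st,W[n],[1]+[0]*4); m2=hullmask(n,st,W[n],[1]*4); m3=hullmask(n,[pl,tp],W[n],[1,0])
            wt=np.ones_like(g)
            if n=="side": wt[25:,:]=0; 
            A=np.c_[np.ones(g.size),m1.ravel(),m2.ravel(),m3.ravel()]*wt.reshape(-1,1)
            y=(g*wt).ravel(); s,res,_,_=np.linalg.lstsq(A,y,rcond=None); e+=((A@s-y)**2).sum()/1e3
        return e
    sim=np.array([x0]+[np.array(x0)+d for d in np.diag([.006,.006,.06])])
    return minimize(cost,x0,method='Nelder-Mead',options=dict(initial_simplex=sim,xatol=1e-5,fatol=1e-4))
for ns in(["top"],["side"],["top","side"]):
    q=basefit(ns,[.50,.066,0.0]);print("base",ns,q.x,q.fun)
p=q.x
def draw(n,im,parts,box,s,name):
    x0,y0,x1,y1=box; c=cv2.resize(im[y0:y1,x0:x1],None,fx=s,fy=s,interpolation=cv2.INTER_CUBIC)
    for P,col in parts:
        h=cv2.convexHull(((proj(n,P)-[x0,y0]+.5)*s).astype(np.float32)); cv2.polylines(c,[np.round(h).astype(int)],True,col,1)
    cv2.imwrite(f"pics/{name}.png",c); return c
bp=[(place(box(-.05,.05,-.08,.15,.018,.018),*p),(0,255,0)),(place(box(-.049,-.031,.118,.136,.077,.077),*p),(255,255,0)),(place(box(-.025,.025,.076,.098,.045,.045),*p),(255,0,255))]+[(place(box(sx*.0135-.0105,sx*.0135+.0105,sy*.022-.017,sy*.022+.017,.018,.032,.001),*p),(0,0,255)) for sx in(-1,1) for sy in(-1,1)]
sp=[(place(P,*best.x),(0,255,255)) for P in body]
a=draw("top",ims["top"],bp,(205,225,285,270),5,"o1");b=draw("side",ims["side"],bp,(270,220,340,285),5,"o2")
c=draw("top",ims["top"],sp,(355,215,415,265),5,"o3");d=draw("side",ims["side"],sp,(290,145,340,195),5,"o4")
H=np.zeros((600,800,3),np.uint8)
for k,(i,(x,y)) in enumerate(zip((a,b,c,d),((0,0),(410,0),(0,330),(410,330)))):
    i=i[:600-y,:800-x];H[y:y+i.shape[0],x:x+i.shape[1]]=i
cv2.imwrite("pics/ov.png",H)
E
python3 f1.py
```

```text
top [ 0.49160439 -0.41377121  0.44768498] 38.323333740234375
[ 0.49128255 -0.41400839  0.44331161] 38.48125457763672Traceback (most recent call last):
  File "f1.py", line 7, in <module>
    q=fitsaddle(ims,w,g);print(q.x,q.fun)
  File "fit.py", line 31, in fitsaddle
    return minimize(cost,x0,method='Nelder-Mead',options=dict(initial_simplex=sim,xatol=1e-5,fatol=1e-4))
    res = _minimize_neldermead(fun, x0, args, callback, bounds=bounds,
                               **options)
    fxr = func(xr)
    fx = function(np.copy(x), *(wrapper_args + args))
  File "fit.py", line 25, in cost
    m=hullmask(n,[place(P,p[0],p[1],p[2],z) for P in body],wins[n],[1]*len(body))
  File "fit.py", line 11, in hullmask
    p=(proj(n,P)-[x0,y0]+.5)*S-.5
       ~~~~^^^^^
  File "h.py", line 10, in proj
    m,M,f=cam(n); c=(np.atleast_2d(p)-m['eye'])@M; return np.c_[m['cx']+f*c[:,0]/c[:,2],m['cy']+f*c[:,1]/c[:,2]]
          ~~~^^^
  File "h.py", line 5, in cam
    m=r.camera_model(n); q=m['rotation']; M=R.from_quat([q[1],q[2],q[3],q[0]]).as_matrix()
ValueError: time passes only in moves, steps and waits
```

```bash
python3 - <<'E'
s=open('h.py').read()
s=s.replace("def cam(n):\n    m=r.camera_model(n)","import functools\n@functools.lru_cache\ndef cam(n):\n    m=r.camera_model(n)")
open('h.py','w').write(s)
t=open('f1.py').read().replace("-1.1]","0.45]").replace("[.49,-.416,-.9],[.49,-.416,-1.25]","[.49,-.416,.3],")
open('f1.py','w').write(t)
E
python3 f1.py; python3 -c "
from plant import r;print(r.observe()['t'])"
```

```text
top [ 0.49129185 -0.41391536  0.45537802] 38.65227127075195
[ 0.49158158 -0.41417112  0.45025071] 38.162601470947266
both [ 0.49178109 -0.41469057  0.42982684] 58.38069534301758
side [ 0.48999936 -0.419524    0.3420569 ] 12.208084106445312
base ['top'] [ 0.50346624  0.06683824 -0.04117303] 111.56057126047392
base ['side'] [ 0.50241119  0.07054316 -0.05313184] 110.88353099690171
base ['top', 'side'] [ 0.5025509   0.06734546 -0.06230544] 254.64650908376922
0.1
```

View pics/ov.png

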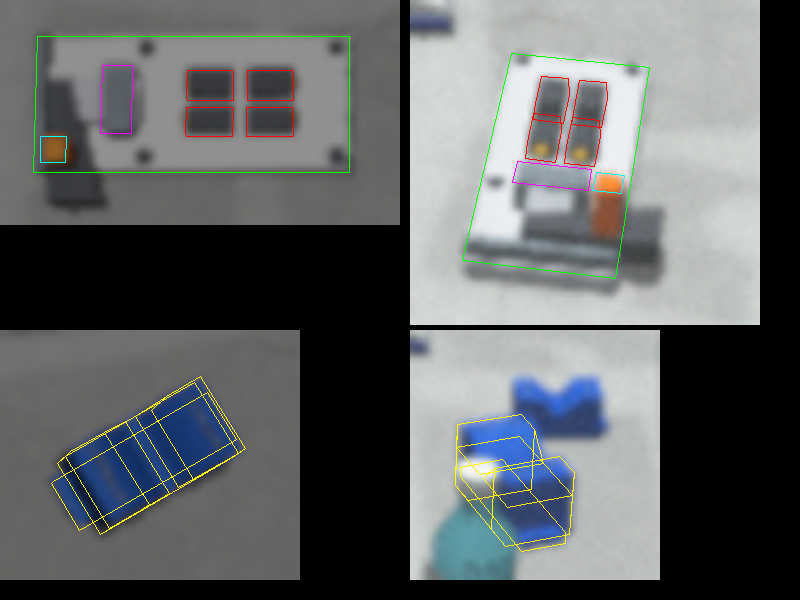

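The overlays match in both views. Base is at about (0.503, 0.068), yaw -0.05. Saddle is at about (0.4915, -0.4145), yaw 0.445. Now I'll grasp the saddle.

```bash
cat >> h.py <<'E'
def q(phi):  # tool down, tool x at yaw phi
    M=np.array([[np.cos(phi),np.sin(phi),0],[np.sin(phi),-np.cos(phi),0],[0,0,-1]]); a=R.from_matrix(M).as_quat(); return [a[3],a[0],a[1],a[2]]
def st(l=""):
    o=r.observe(); print(l,"t%.2f"%o['t'],"p",o['position'].round(4),"F",o['force'].round(1),"M",o['ft_torque'].round(2),"g%.4f"%o['grip_width'],flush=True)
    return o
E
python3 - <<'E'
from h import *
for n in("top",):
    for u,v in((250,178),(329,232)): print(back(n,u,v,.2))
r.goto([.47,.1,.27],q(.3)); st()
r.goto([.4915,-.4145,.12],q(.445)); st()
crop("top",(350,205,440,270),8,"g1")
r.move_linear([.4915,-.4145,.010],velocity=.12); st("down")
r.gripper_to(.05); st("grip")
r.move_linear([.4915,-.4145,.24],velocity=.2); st("up")
cv2.imwrite("pics/top1.png",r.camera("top")[:,:,::-1])
cv2.imwrite("pics/side1.png",r.camera("side")[:,:,::-1])
E
```

```text
[0.70647106 0.05226339 0.2       ]
[ 0.50532926 -0.19982176  0.2       ]
 t1.96 p [0.47   0.1007 0.27  ] F [0.1 0.2 0.3] M [ 0.03  0.   -0.01] g0.0854
 t3.90 p [ 0.4922 -0.4134  0.1204] F [0.1 0.7 0.4] M [-0.   -0.01  0.04] g0.0854
down t5.02 p [ 0.492  -0.4151  0.0108] F [0.  0.2 1.2] M [-0.04 -0.04 -0.02] g0.0854
grip t5.38 p [ 0.4922 -0.4152  0.0114] F [-0.4  1.2  5.8] M [ 0.06  0.02 -0.03] g0.0591
up t6.67 p [ 0.4908 -0.4136  0.2383] F [-0.4 -0.1 -2.4] M [0.01 0.06 0.01] g0.0587
```

Run:
```python
from h import *
r.move_linear([.49,-.2,.25],rot=q(.2),velocity=.3)
r.move_linear([.503,.068,.13],rot=q(-.05),velocity=.3); r.hold(.3); st()
t=r.camera("top")[:,:,::-1].copy();s=r.camera("side")[:,:,::-1].copy()
cv2.imwrite("pics/top2.png",t);cv2.imwrite("pics/side2.png",s)
crop("top",(200,215,290,275),8,"c2t",t);crop("side",(260,190,345,285),6,"c2s",s)
```

```text
t9.07 p [0.5033 0.0672 0.1304] F [-0.8 -0.  -3.7] M [ 0.03  0.06 -0.07] g0.0587
```

View pics/c2t.png

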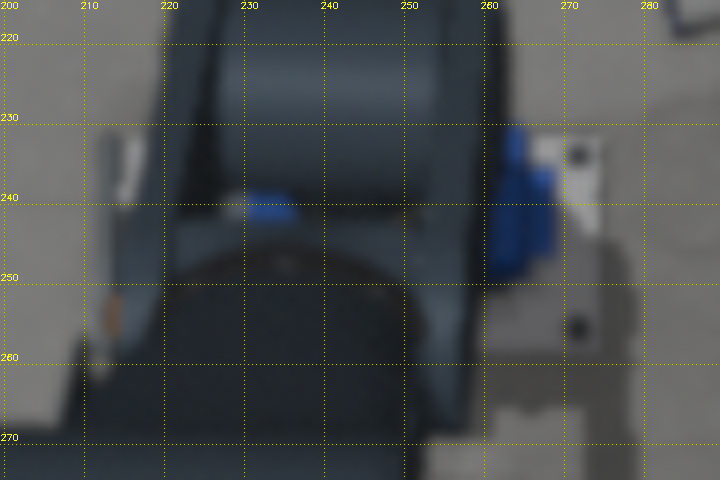

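View pics/c2s.png

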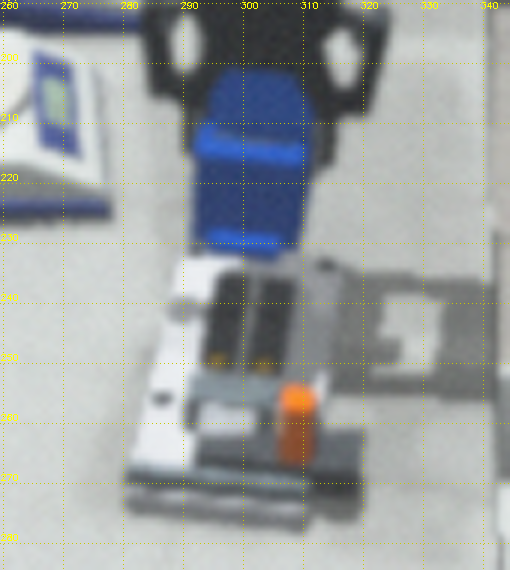

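```bash
cat > f2.py <<'E'
from fit import *
ims={n:cv2.imread(f"pics/{n}2.png") for n in("top","side")}
z=.119
wt={"top":(261,226,278,256)}; mk={"top":np.ones((30,17),np.float32)}
ws={"side":(286,208,318,242)}; mks=np.ones((34,32),np.float32)
def blue2(im):
    f=im.astype(np.float32); return np.clip((f[:,:,0]-f[:,:,2]-15)/30,0,1)
import fit; fit.blue=blue2
for W in(wt,ws,{**wt,**ws}):
    q=fitsaddle(ims,W,[.503,.068,-.05],z=z);print(list(W),q.x.round(4),q.fun)
p=q.x
H=np.zeros((600,800,3),np.uint8)
for n,b,o in(("top",(240,220,285,265),0),("side",(280,195,330,245),400)):
    x0,y0,x1,y1=b;c=cv2.resize(ims[n][y0:y1,x0:x1],None,fx=8,fy=8,interpolation=cv2.INTER_CUBIC)
    for P in body:
        h=cv2.convexHull(((proj(n,place(P,.5033,.0672,-.05,z))-[x0,y0]+.5)*8).astype(np.float32));cv2.polylines(c,[np.round(h).astype(int)],True,(0,255,255),1)
    c=c[:, :400];H[:c.shape[0],o:o+c.shape[1]]=c
cv2.imwrite("pics/ov2.png",H)
E
python3 f2.py
```

```text
['top'] [ 0.5045  0.0707 -0.0901] 17.57773780822754
['side'] [ 0.5031  0.0657 -0.0267] 4.935890197753906
['top', 'side'] [ 0.503  0.069 -0.03 ] 28.09382438659668
```

View pics/ov2.png

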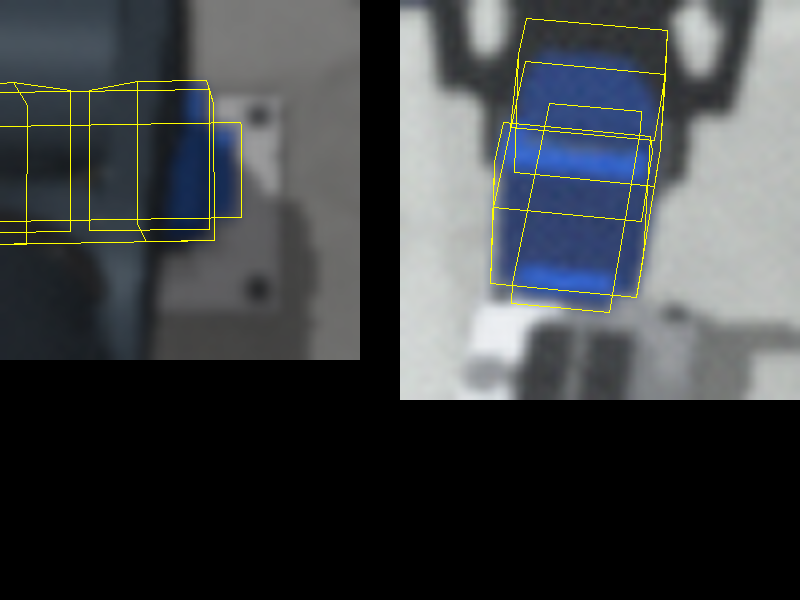

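Run:
```python
from fit import *
im=cv2.imread("pics/side2.png"); x0,y0,x1,y1=286,200,326,245;s=13
c=cv2.resize(im[y0:y1,x0:x1],None,fx=s,fy=s,interpolation=cv2.INTER_CUBIC)
d=c.copy()
f=.03;L=[]
for y,z in((.026,.06),(.055,.06),(.055,0)): L.append([(-f,y,z),(f,y,z)])
for y,z in((.055,.01),(.067,.01),(.067,0)): L.append([(-.02,y,z),(.02,y,z)])
L+= [[(-f,.055,0),(-f,.055,.06)],[(f,.055,0),(f,.055,.06)]]
for l in L:
    p=((proj("side",place(np.array(l),.5033,.0672,-.05,.119))-[x0,y0]+.5)*s).round().astype(int); cv2.line(d,tuple(map(int,p[0])),tuple(map(int,p[1])),(0,255,255),1)
im=cv2.imread("pics/top2.png"); x0,y0,x1,y1=255,222,277,257;s=12
e=cv2.resize(im[y0:y1,x0:x1],None,fx=s,fy=s,interpolation=cv2.INTER_CUBIC)
L=[]
for y,z in((-.055,.06),(-.055,0)): L.append([(-f,y,z),(f,y,z)])
for y,z in((-.055,.01),(-.067,.01),(-.067,0)): L.append([(-.02,y,z),(.02,y,z)])
for l in L:
    p=((proj("top",place(np.array(l),.5033,.0672,-.05,.119))-[x0,y0]+.5)*s).round().astype(int); cv2.line(e,tuple(map(int,p[0])),tuple(map(int,p[1])),(0,255,255),1)
h=np.zeros((590,800,3),np.uint8); h[:585,:520]=d; h[:420,525:789]=e
cv2.imwrite("pics/ov3.png",h)
```

```text
(no output)
```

View pics/ov3.png

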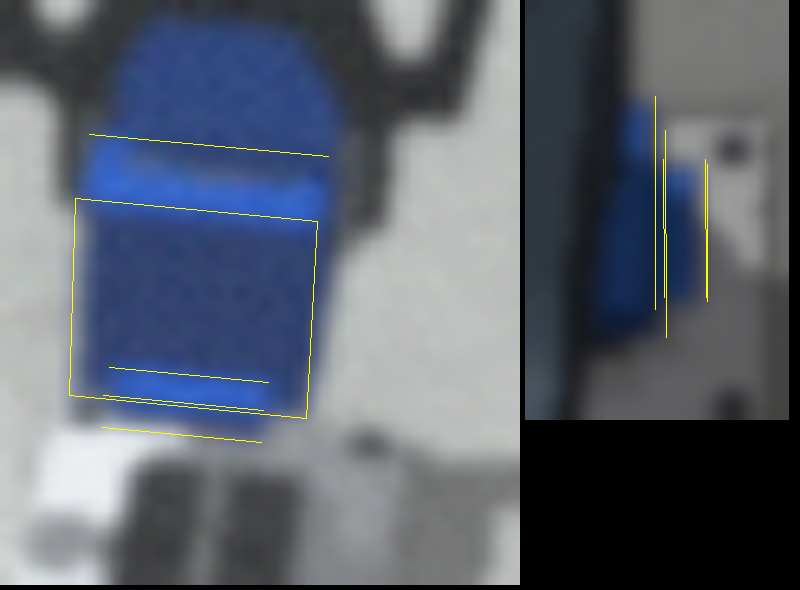

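Run:
```python
from h import *
im=cv2.imread("pics/side2.png"); crop("side",(286,198,326,243),13,"r3",im)
im=cv2.imread("pics/side1.png"); crop("side",(270,90,340,180),6.6,"r1",im)
```

```text
(no output)
```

View pics/r3.png

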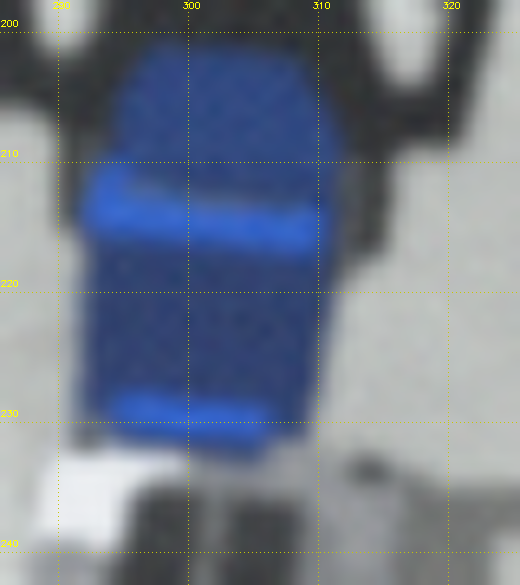

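View pics/r1.png

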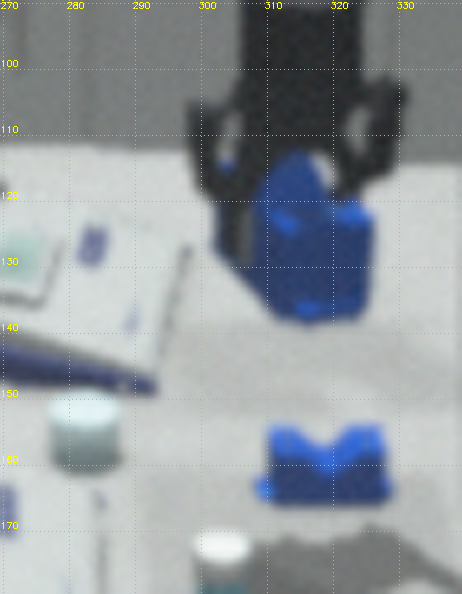

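```bash
cat > f3.py <<'E'
from h import *
from scipy.optimize import least_squares
S=[((.03,.055,.06),(291.8,215.7)),((-.03,.055,.06),(310.5,217.3)),((.02,.055,.01),(294.2,227.5)),((-.02,.055,.01),(306.6,228.7)),((-.02,.067,.01),(306,231.2)),((-.02,.067,0),(305.9,233)),((-.03,.055,0),(309,231.3))]
T=[((.02,-.067,.01),(268.9,235.2)),((-.02,-.067,.005),(268.7,246.5)),((.03,-.055,.06),(265,230.2))]
def pts(L,p):
    A=np.array([a for a,_ in L])-[0,0,.03]
    return R.from_euler('ZX',[p[2],p[3]]).apply(A)+[p[0],p[1],p[4]+.03]
def res(p,fix):
    p=np.array(p); 
    return np.r_[(proj("side",pts(S,p))-[b for _,b in S]).ravel(),(proj("top",pts(T,p))-[b for _,b in T]).ravel(),(p[3])/.2,(p[4]-.119)/fix,]
for fix in(.001,.003,.01):
    s=least_squares(lambda p:res(p,fix),[.503,.067,-.05,0,.119],loss='soft_l1'); print(fix,s.x.round(4),s.cost); 
print(s.fun.round(1))
E
python3 f3.py
```

```text
0.001 [ 0.5021  0.0688 -0.0499  0.0079  0.1191] 1.365506681334499
0.003 [ 0.502   0.0689 -0.0524 -0.0038  0.12  ] 1.302860469737684
0.01 [ 0.5017  0.0692 -0.0567 -0.0249  0.1215] 1.1850789563485569
[-0.2 -0.8 -0.2 -0.5  0.1  0.2 -0.1  0.2  0.1 -0.   0.1  0.6  0.4  0.4
  0.2 -0.1  0.4  0.4 -0.5 -0.3 -0.1  0.2]
```

Run:
```python
from h import *
r.move_linear([.5043,.0668,.047],velocity=.12);r.hold(.2); st()
t=r.camera("top")[:,:,::-1].copy();s=r.camera("side")[:,:,::-1].copy()
cv2.imwrite("pics/top3.png",t);cv2.imwrite("pics/side3.png",s)
crop("top",(250,220,280,265),13,"c3t",t);crop("side",(280,205,330,285),7,"c3s",s)
a=cv2.imread("pics/c3t.png");b=cv2.imread("pics/c3s.png");h=np.zeros((590,790,3),np.uint8);h[:a.shape[0],:a.shape[1]]=a;h[:b.shape[0],400:400+b.shape[1]]=b
cv2.imwrite("pics/c3.png",h)
```

```text
t10.22 p [0.5049 0.0668 0.0478] F [-0.2  0.9 -3.4] M [ 0.04 -0.05 -0.03] g0.0588
```

View pics/c3.png

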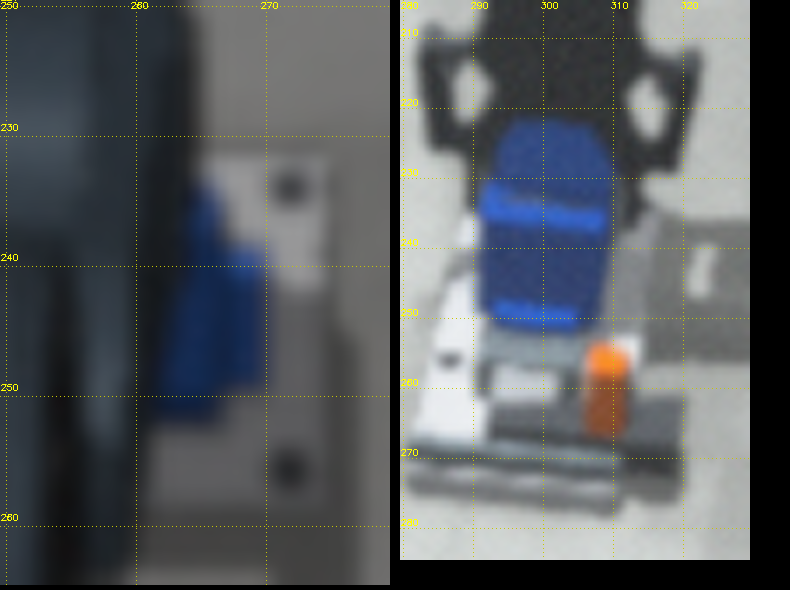

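```bash
cat > ov.py <<'E'
from fit import *
def edges():
    f=.03;L=[]
    for sg in(-1,1):
        for y,z in((sg*.026,.06),(sg*.055,.06),(sg*.055,0)): L.append([(-f,y,z),(f,y,z)])
        for y,z in((sg*.055,.01),(sg*.067,.01),(sg*.067,0)): L.append([(-.02,y,z),(.02,y,z)])
        for s in(-1,1):
            L.append([(s*f,sg*.055,0),(s*f,sg*.055,.06)]);L.append([(s*.02,sg*.055,.01),(s*.02,sg*.067,.01)]);L.append([(s*.02,sg*.067,0),(s*.02,sg*.067,.01)]);L.append([(s*f,sg*.055,.06),(s*f,sg*.026,.06)])
    return L
def bedges():
    L=[]
    for x in(-.05,.05):L.append([(x,-.08,.018),(x,.15,.018)])
    for y in(-.08,.15):L.append([(-.05,y,.018),(.05,y,.018)])
    return L
def over(n,im,b,s,sets):
    x0,y0,x1,y1=b;c=cv2.resize(im[y0:y1,x0:x1],None,fx=s,fy=s,interpolation=cv2.INTER_CUBIC)
    for L,p,z,col in sets:
        for l in L:
            P=((proj(n,place(np.array(l),*p,z))-[x0,y0]+.5)*s).round().astype(int);cv2.line(c,tuple(map(int,P[0])),tuple(map(int,P[1])),col,1)
    return c
def pair(t,s,name,p,z,pb,bt=(250,220,280,265),bs=(280,205,330,285),kt=13,ks=7):
    sets=[(edges(),p,z,(0,255,255)),(bedges(),pb,0,(0,255,0))]
    a=over("top",t,bt,kt,sets);b=over("side",s,bs,ks,sets)
    h=np.zeros((590,790,3),np.uint8);h[:a.shape[0],:a.shape[1]]=a;h[:b.shape[0],400:400+b.shape[1]]=b
    cv2.imwrite(f"pics/{name}.png",h)
E
python3 - <<'E'
from ov import *
pair(cv2.imread("pics/top3.png"),cv2.imread("pics/side3.png"),"ov4",(.503,.068,-.05),.0366,(.503,.068,-.05))
E
```

```text
(no output)
```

View pics/ov4.png

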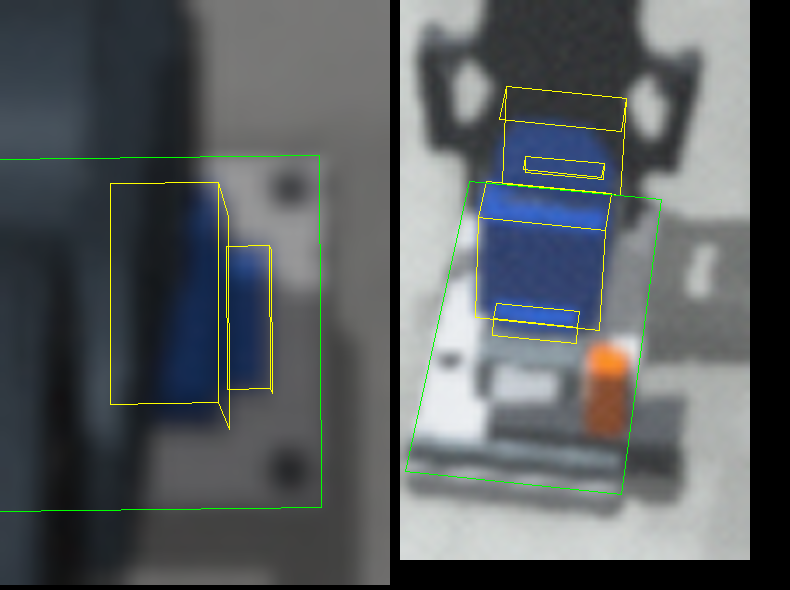

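Run:
```python
from h import *
x,y=.5043,.0663
for z in(.0435,.041,.0385,.036,.034):
    r.move_linear([x,y,z],velocity=.04); o=st(z)
    if o['force'][2]>6: break
```

```text
0.0435 t10.57 p [0.5041 0.0663 0.0433] F [ 0.3 -0.3 -3.6] M [ 0.02  0.04 -0.07] g0.0592
0.041 t10.82 p [0.5041 0.0663 0.0408] F [ 0.1 -0.2 -3.3] M [ 0.03 -0.02  0.02] g0.0593
0.0385 t11.07 p [0.5046 0.0659 0.0385] F [-0.2 -1.9 -1. ] M [-0.52 -0.01  0.05] g0.0592
0.036 t11.32 p [0.5049 0.0657 0.0363] F [-0.4 -5.2  1.3] M [-1.    0.01  0.  ] g0.0590
0.034 t11.57 p [0.5051 0.0661 0.0349] F [-0.3 -3.4  7.9] M [-0.82  0.12  0.02] g0.0589
```

Run:
```python
from h import *
x,y=.5043,.0648
r.move_linear([x,y,.0345],velocity=.04); st("shift")
for z in(.033,.0315,.030,.0285,.027,.0255,.024):
    r.move_linear([x,y,z],velocity=.04); o=st(z)
    if o['force'][2]>30 or abs(o['force'][1])>15: break
t=r.camera("top")[:,:,::-1].copy();s=r.camera("side")[:,:,::-1].copy()
cv2.imwrite("pics/top4.png",t);cv2.imwrite("pics/side4.png",s)
```

```text
shift t11.82 p [0.5051 0.0651 0.035 ] F [ 0.8 -0.8  5.7] M [-0.19 -0.12  0.02] g0.0586
0.033 t12.07 p [0.505  0.065  0.0327] F [ 1.2 -0.6 -1.6] M [-0.07 -0.4  -0.12] g0.0590
0.0315 t12.32 p [0.5049 0.0649 0.0316] F [ 2.9 -0.   1.9] M [ 0.04 -0.39  0.  ] g0.0588
0.03 t12.57 p [0.5048 0.0649 0.0303] F [2.  0.1 4.3] M [ 0.06 -0.34  0.05] g0.0586
0.0285 t12.82 p [0.5048 0.0649 0.0293] F [2.6 0.8 9.8] M [ 0.01  0.02 -0.03] g0.0588
0.027 t13.07 p [0.5048 0.0649 0.0293] F [-0.5  0.9 22.6] M [-0.01  0.53 -0.06] g0.0590
0.0255 t13.32 p [0.5048 0.0649 0.0292] F [-2.1  0.4 35.4] M [ 0.04  1.   -0.08] g0.0589
```

Run:
```python
from h import *
r.move_linear([.5046,.0649,.0295],velocity=.1); st("unload")
r.gripper_to(.085); st("open")
r.move_linear([.5046,.0649,.16],velocity=.25)
r.move_linear([.40,.20,.2],velocity=.3); st()
t=r.camera("top")[:,:,::-1].copy();s=r.camera("side")[:,:,::-1].copy()
cv2.imwrite("pics/top5.png",t);cv2.imwrite("pics/side5.png",s)
from ov import *
crop("top",(205,220,295,275),8.5,"c5t",t)
pb=(.503,.068,-.05)
pair(t,s,"ov5",(.503,.068,-.05),.018,pb,bt=(205,220,285,265),kt=4.9,bs=(275,205,330,285))
```

```text
unload t13.67 p [0.5044 0.065  0.0299] F [0.7 0.2 7.5] M [ 0.03 -0.08 -0.02] g0.0591
open t14.05 p [0.5039 0.065  0.0289] F [ 0.2 -0.9 -0.8] M [-0.05 -0.04  0.02] g0.0852
 t15.46 p [0.4003 0.1997 0.1992] F [ 0.  -0.9 -0.1] M [ 0.03 -0.01  0.03] g0.0853Traceback (most recent call last):
  File "<stdin>", line 11, in <module>
  File "ov.py", line 23, in pair
    a=over("top",t,bt,kt,sets);b=over("side",s,bs,ks,sets)
                                 ~~~~^^^^^^^^^^^^^^^^^^^^^
  File "ov.py", line 16, in over
    x0,y0,x1,y1=b;c=cv2.resize(im[y0:y1,x0:x1],None,fx=s,fy=s,interpolation=cv2.INTER_CUBIC)
                               ~~^^^^^^^^^^^^^
TypeError: 'int' object is not subscriptable
```

View pics/c5t.png

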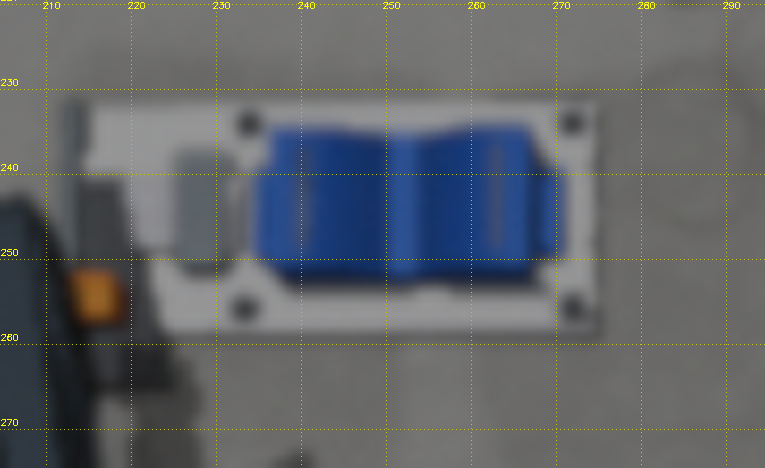

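Run:
```python
from ov import *
t,s=cv2.imread("pics/top5.png"),cv2.imread("pics/side5.png")
pair(t,s,"ov5",(.503,.068,-.05),.018,(.503,.068,-.05),bt=(205,220,285,265),kt=4.9,bs=(275,205,330,285))
crop("side",(280,215,330,285),8,"c5s",s)
for z in (.018,.025):
  for W in ({"top":(226,230,276,258)},{"side":(282,215,318,256)}):
    f=fitsaddle({"top":t,"side":s},W,[.503,.068,-.05],z=z);print(z,list(W),f.x.round(4),f.fun)
```

```text
0.018 ['top'] [ 0.5046  0.0665 -0.0633] 40.12120819091797
0.018 ['side'] [ 0.5025  0.0513 -0.0443] 59.86773681640625
0.025 ['top'] [ 0.5038  0.0662 -0.0624] 43.7974853515625
0.025 ['side'] [ 0.5022  0.0588 -0.0388] 64.51899719238281
```

View pics/ov5.png

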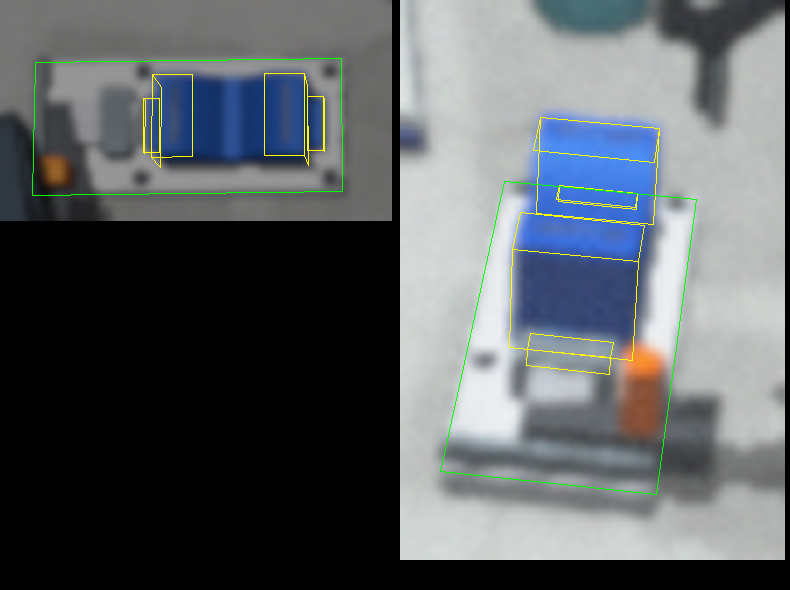

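View pics/c5s.png

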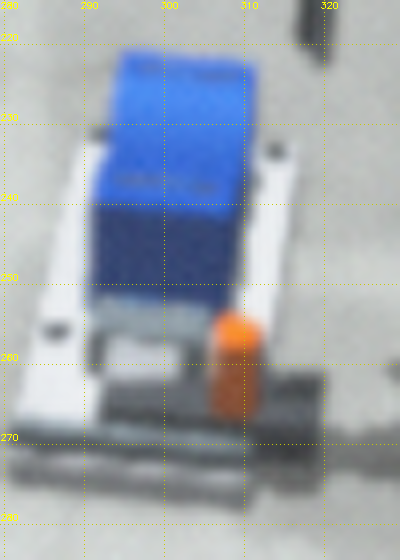

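Run:
```python
from h import *
p=back("top",215.7,254.1,.077); print(p); print(back("side",309,255.5,.077))
```

```text
[0.4710282 0.1943271 0.077    ]
[0.471026   0.19441924 0.077     ]
```

Run:
```python
from h import *
a=-.05; ux=np.array([np.cos(a),np.sin(a),0])
p=np.array([.471,.1944,0])
r.move_linear([.45,.21,.17],rot=q(a),velocity=.25)
r.move_linear(p+[0,0,.13],velocity=.25)
r.move_linear(p+[0,0,.047],velocity=.12); st("down")
r.gripper_to(.01); o=st("grip")
for d in(.01,.02,.03,.036,.041,.045,.048,.0495,.051):
    r.move_linear(p+ux*d+[0,0,.047],velocity=.06); o=st(d)
    if o['force']@ux<-22: break
print("travel",(o['position']-p)@ux)
t=r.camera("top")[:,:,::-1].copy();s=r.camera("side")[:,:,::-1].copy()
crop("top",(205,220,295,275),8.5,"c6t",t);crop("side",(275,205,335,285),7,"c6s",s)
```

```text
down t17.12 p [0.4714 0.1947 0.0478] F [-0.3 -0.2 -0.7] M [0.01 0.03 0.  ] g0.0847
grip t17.75 p [0.4719 0.1944 0.0474] F [ 1.7 -0.2  3.4] M [-0.14 -0.09 -0.2 ] g0.0169
0.01 t18.07 p [0.4812 0.1939 0.0474] F [ 0.  -0.3  5.1] M [-0.14  0.02 -0.1 ] g0.0169
0.02 t18.38 p [0.4912 0.1933 0.0474] F [ 1.8 -0.4  5.4] M [-0.13  0.08 -0.18] g0.0170
0.03 t18.70 p [0.5011 0.1928 0.0474] F [-0.5 -1.2  5.4] M [-0.15  0.09 -0.19] g0.0171
0.036 t18.95 p [0.5068 0.1924 0.0474] F [-0.2 -0.5  6.2] M [-0.12  0.05 -0.21] g0.0171
0.041 t19.20 p [0.5116 0.1922 0.0474] F [-0.3 -0.6  6.7] M [-0.21  0.13 -0.23] g0.0168
0.045 t19.45 p [0.5154 0.192  0.0474] F [-1.4 -0.8  6.2] M [-0.2   0.12 -0.17] g0.0172
0.048 t19.70 p [0.5182 0.1918 0.0473] F [-1.  -1.8  6.9] M [-0.14  0.15 -0.18] g0.0170
0.0495 t19.95 p [0.5194 0.1917 0.0473] F [-2.2 -1.   6.7] M [-0.23  0.18 -0.13] g0.0170
0.051 t20.20 p [0.5197 0.1917 0.0473] F [-4.4 -0.7  8.2] M [-0.12  0.32 -0.22] g0.0170
travel 0.048729513317671516
```

View pics/c6s.png

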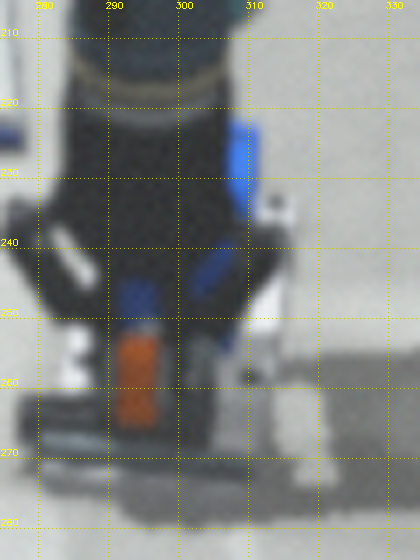

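Run:
```python
from h import *
a=-.05; ux=np.array([np.cos(a),np.sin(a),0])
p=np.array([.471,.1944,.047])
for d in(.0525,.054,.056):
    r.move_linear(p+ux*d,velocity=.06); o=st(d); print((o['position']-p)@ux)
    if o['force']@ux<-22: break
r.move_linear(p+ux*.0495,velocity=.1); st("unload")
r.gripper_to(.085); st("open")
r.move_linear(p+ux*.0495+[0,0,.11],velocity=.2)
r.move_linear([.36,.35,.25],velocity=.35); r.hold(.3); st()
t=r.camera("top")[:,:,::-1].copy();s=r.camera("side")[:,:,::-1].copy()
cv2.imwrite("pics/top7.png",t);cv2.imwrite("pics/side7.png",s)
crop("top",(205,220,295,275),8.5,"c7t",t);crop("side",(275,205,335,285),7,"c7s",s)
```

```text
0.0525 t20.55 p [0.5196 0.1917 0.0473] F [-7.3 -0.4 10.9] M [-0.06  0.48 -0.26] g0.0172
0.04871664251394934
0.054 t20.80 p [0.5196 0.1917 0.0473] F [-10.4  -0.1  11.8] M [-0.01  0.7  -0.17] g0.0170
0.04869324433583213
0.056 t21.05 p [0.5196 0.1917 0.0473] F [-14.    0.5  16. ] M [ 0.15  0.98 -0.21] g0.0172
0.048699805782947
unload t21.30 p [0.5189 0.1918 0.0473] F [-2.8 -1.4  7.3] M [-0.18  0.24 -0.23] g0.0169
open t21.97 p [0.5205 0.1919 0.0469] F [ 0.3 -1.1 -0.2] M [-0.06  0.03  0.01] g0.0851
 t23.82 p [0.3608 0.3491 0.2493] F [ 0.8 -0.1  0.4] M [-0.   -0.05 -0.03] g0.0850
```

View pics/c7s.png

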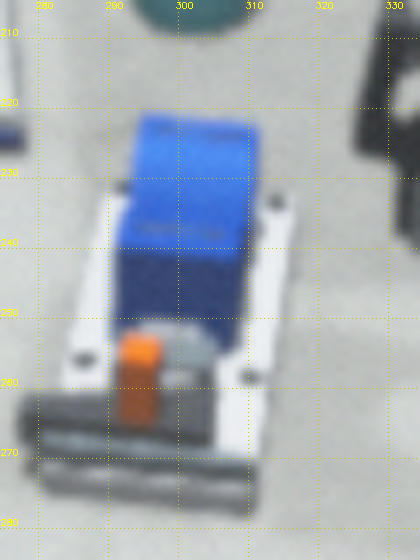

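View pics/c7t.png

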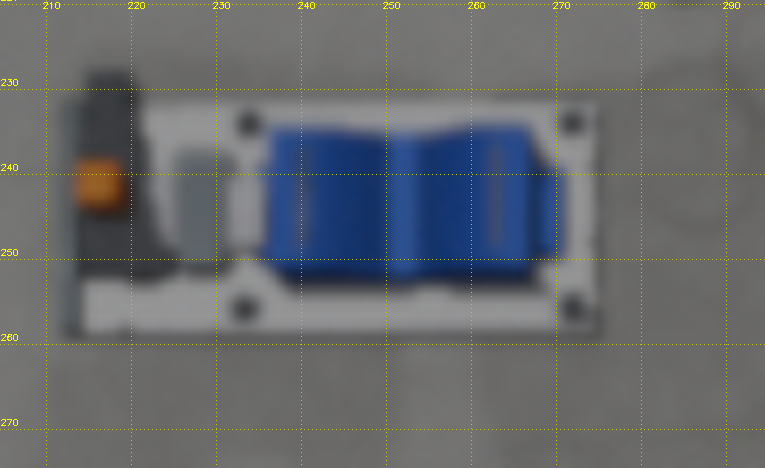

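View pics/top7.png

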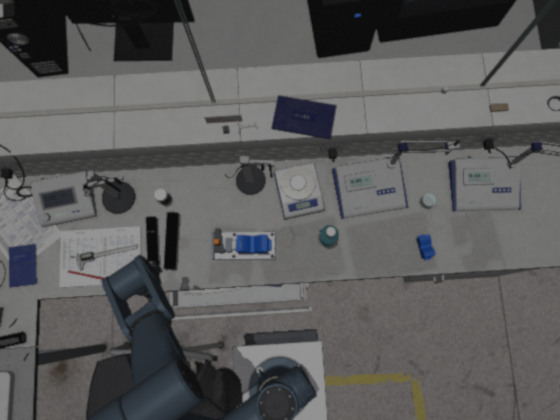

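Run:
```python
from h import *
print(back("top",216,240.9,.077)-back("top",215.7,254.1,.077), back("side",294,254,.077)-back("side",309,255.5,.077))
r.finish_job()
```

```text
[ 0.04692418 -0.00261863  0.        ] [ 0.04807201 -0.00222082  0.        ]
the job is handed in; nothing more can be done
```

The larger blue saddle is pressed home on the studs and the wedge is driven to its stop, locking the bar over the toe. I handed the job in at about 24 s; no verdict is reported.

- **Saddle:** It came to a hard stop at the expected fully-down height, within about 0.1 mm. It did not move under pressing up to 35 N.
    - While entering the studs it met a side force of about 5 N. I shifted it 1.5 mm along y, and it then snapped down.
    - Two checks did not agree cleanly. The two cameras differed by about 4 mm on the saddle's y position before seating. The automatic side-view fit after release was poor, because the bridge hides that toe, so I relied on the outline overlay, force and height there.
- **Wedge:** It stopped hard after about 48 mm of travel and held against a 14 N push. Measured from the tab in the images after release, the travel was 47 mm (top) and 48 mm (side), which agrees with the 48 mm stop.
- **Final pictures:** The bar covers the saddle's toe and the gripper is clear. The bottle, jar and both pipes look unmoved by eye; I did not measure them.

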